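Snap the cover onto the sensor junction box and keep it pressed down

ROBOT

A 6-joint arm with a two-finger parallel gripper is mounted at the origin on a cart in front of the work surface, level with it; the furniture and walls round the work are solid. World frame = base frame: x ahead of the robot, y to its left, z up, the work surface at z = 0. Lengths are in m, angles in rad, forces in N, time in s.
With the tool pointing down it reaches from about 0.325 to 0.775 m from the base axis. Payload 5.5 kg.
Tool frame: the origin (TCP) lies between the finger pads; the fingertips stand 8 mm ahead of it and the grasp point (between the pads) lies 11 mm behind it (tcp_to_tips is the distance from the TCP to the fingertips, in m); z points along the fingers, y is the line along which they close (so a half turn about z gives the same grasp; the last joint's range is limited). The gripper opens to 88 mm and grips with 3 to 60 N. Pads are 20 mm wide; open, the fingers measure 115 mm over their backs; the gripper's body (75 mm by 178 mm) begins 61 mm behind the grasp point.
Start: joints at [-1.353, 0.091, 1.231, -0, 1.82, -0.057], TCP at [0.163, -0.578, 0.231] pointing down, gripper open.
Joint ranges: [-2.87, 2.87], [-0.86, 2.18], [0.17, 2.46], [-1.51, 4.65], [0.06, 2.69], [-2.65, 2.65]. Speed limits (rad/s): [2.57, 2.57, 3.01, 3.14, 3.14, 3.14].

INTERFACE

Orientations are given as a unit quaternion [w, x, y, z].
In Python, from bench import * gives the robot as it stands. Calls block until the motion is done:
- move_to(position, orientation): joint-space move of the TCP to a pose.
- move_l(position, speed=0.15, orientation=None): straight line of the TCP; orientation=None keeps the orientation; speed is the mean speed in m/s.
- movej(angles): joint-space move.
- gripper_open() and close(): open the fingers fully, or close them until they stop; the grip force is fixed at half the most.
- hold(seconds).
- inverse_kinematics(position, orientation): joint angles nearest the present ones, or None.
- state(): the state.
- get_image(name): name is "side" or "top"; returns a dict with "frame" (400x640x3 uint8, blue, green, red), "depth" (400x640 float32, m along the optical axis (not along the pixel's ray), 0 where there is no reading), "camera_matrix" (3x3 intrinsics, pixels), "view" (4x4, takes a point from world to camera coordinates). Camera axes: x right, y up, looking along -z (the intrinsics and any distortion apply to the point x, -y, -z); pixel columns grow to the right and rows downward; lengths in m; the calibration is good to about 2 mm. A picture is of the moment at which its call begins.
A pose or a line that the arm cannot do raises IKError and nothing moves.
- job_done(): hands the job in; it is judged then, once.
The state is a dict: "time": time; "joint_pos": joint angles; "dq": joint speeds; "joint_torque": joint torques, N m; "ee_pos": TCP position; "ee_rot": TCP orientation; "ft_force": force on the tool from outside, world axes, zero at the start; "moment": the same for the moment, N m; "finger_gap": finger opening in m; "finger_force": force on a finger pad.
Only numpy, scipy, OpenCV 4.12 (cv2) and the standard library are available. Lean on these libraries where they do the work, as an engineer would, in place of code of your own. Each camera call takes 0.05 s, during which the arm holds its last target. There are 200 camera calls.

TASK

The blue cover of the grey sensor junction box is off and stands on the bench. Pick it up, set it level over the box's collar (either way round) and press it straight down, without ramming it, until both orange clips snap and its rim sits on the metal seat all round. Do not let go then: finish while still holding the cover and pressing it down with a firm push of about 12 N, and leave the other things on the bench where they are.

Things in the scene. Friction and masses are not known exactly. Their poses are not given: they have to be found in the camera images.
- cover: Loose blue rectangular cap, 69 (x) x 106 (y) mm, about 120 g, open below, standing on its rim. Origin: centre of the rim's underside; z up. Flat top 21 mm above the origin. Walls 3 mm; inside 63 x 100 mm, 18 mm deep. A round bead (4 mm thick, 36 mm long) runs along the inner foot of both short (+y, -y) walls. The same after a half turn about z.
- cover_grip (a point): Middle of the black grip rib on the cover's flat top, 34 mm above the cover's origin; axes as the cover. The rib is 12 mm thick (x), 44 mm long (y) and ends 45 mm above the origin. Pinch it across x from above; fingertips may rest on the flat top beside it.
- junction_box: Grey box fixed to the bench, 92 (x) x 132 (y) mm, lugs to 114 mm in x, two round sockets at its +x side. Origin: centre of its underside; z up. The cover's y must lie along the box's y, either way. On top a flat seat at 40 mm, and in it a collar 60 (x) x 89 (y) mm, 15 mm tall, its upper 7 mm sloping in as a lead-in. The cover has 1.5 mm play round it.
- seat_centre (a point): Point on the box's axis at the height of the seat, 40 mm above the bench; axes as the box. The cover is home when its origin is here. Lowered on the clips it first meets them about 9 mm above; the push needed rises to about 12 to 18 N until, 3 to 4 mm above home, the clips spring back under the beads, the force drops and the cover goes down onto the seat.
- seat: The bare metal rim round the collar (84 x 122 mm outside), fixed to the box, which carries the cover's rim when home. Origin: on the box's axis, 4 mm below the seat's surface.
- clip_left (a joint): Slide of the orange sprung clip that sticks out 4.5 mm through the middle of the collar's +y end, m: 0 out (free), up to 0.0055 pushed in. Under 0.001 with the cover home: snapped in; about 0.003 as the bead passes.
- clip_right (a joint): The same for the orange clip at the collar's -y end.
- screwdriver: Bystander: red-handled screwdriver lying loose near the bench's front edge, 195 mm long, 24 mm thick.
- hex_key: Bystander: black hex key lying loose, 32 x 88 x 5 mm.
- micrometer: Bystander: micrometer lying loose, 49 x 129 x 18 mm.
- dial_indicator: Bystander: round dial indicator lying loose, 112 x 57 x 24 mm.
- bushing_a: Bystander: steel flanged bushing standing loose, 32 mm wide, 28 mm tall.
- marker_pen: Bystander: blue marker pen lying loose, 136 mm long, 13 mm thick.

How it is judged:
By the outcome, as a careful person would: the job done as asked, in the order asked, and still so for the second after the job is handed in, while the arm keeps its last pose, push and grip.
It also fails if it takes over 51 s, if anything falls off the work surface, if the arm or the gripper's body presses on something with over 40 N, if the wrist force passes 120 N, or if a joint passes its speed limit or range.

## Working session

There is one attempt and no reset: what is moved stays moved. The work goes in short steps, each a Python script; the robot and the scene stay as the last script left them, time stands still between calls to the robot, and variables do not carry over. Pictures are saved under pics/ and viewed, at most 10 in all, crops included, and the job is handed in when it is done.

```bash
mkdir -p pics; ls
cat > h.py <<'E'
from bench import *
import numpy as np, cv2
def cloud(im):
    d=im["depth"].astype(float);K=np.array(im["camera_matrix"]);V=np.array(im["view"])
    v,u=np.mgrid[:d.shape[0],:d.shape[1]]
    x=(u-K[0,2])/K[0,0]*d;y=(v-K[1,2])/K[1,1]*d
    P=np.stack([x,-y,-d,np.ones_like(d)],-1)@np.linalg.inv(V).T
    P[d==0]=np.nan
    return P[...,:3]
E
python3 - <<'E'
from h import *
for n in("top","side"):
    im=get_image(n);cv2.imwrite(f"pics/{n}0.png",im["frame"]);np.savez(f"{n}0.npz",**im)
    print(n,np.linalg.inv(im["view"])[:3].round(3).tolist(),np.array(im["camera_matrix"]).tolist(),[k for k in im])
s=state();print(s)
E
```

```text
pics
top [[-0.022, 0.985, -0.173, 0.32], [-1.0, -0.023, -0.007, 0.059], [-0.011, 0.172, 0.985, 1.015]] [[433.4779329921979, 0.0, 317.5310994083145], [0.0, 433.4779329921979, 198.83143251170443], [0.0, 0.0, 1.0]] ['frame', 'depth', 'camera_matrix', 'view']
side [[-0.991, 0.066, -0.116, 0.366], [-0.132, -0.606, 0.785, 0.899], [-0.019, 0.793, 0.609, 0.676]] [[379.0640021894301, 0.0, 319.56206207216076], [0.0, 379.0640021894301, 195.45961958258565], [0.0, 0.0, 1.0]] ['frame', 'depth', 'camera_matrix', 'view']
{'time': 0.1, 'joint_pos': array([-1.35271561e+00,  9.18048454e-02,  1.23174742e+00,  6.78313951e-06,
        1.81981416e+00, -5.67180218e-02]), 'dq': array([ 1.50824797e-03, -9.22391065e-04, -2.82579414e-03,  1.67848609e-03,
        2.90982751e-04, -6.09016932e-05]), 'joint_torque': array([ 3.99973855e-03, -4.47857845e+01, -4.07568347e+01,  7.01457309e-02,
        2.84333504e-02, -1.10937531e-04]), 'ee_pos': array([ 0.1627475 , -0.57724483,  0.2296174 ]), 'ee_rot': array([-8.84269028e-04,  9.90575044e-01,  1.36968232e-01, -6.82007998e-05]), 'ft_force': array([-0.04751882,  0.31503899, -0.25332246]), 'moment': array([-0.01485765, -0.0360655 ,  0.03764705]), 'finger_force': 0.0, 'finger_gap': 0.08789383529678568}
```

View pics/top0.png

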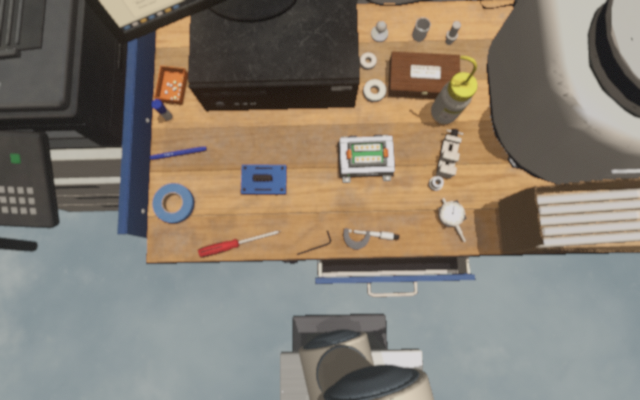

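View pics/side0.png

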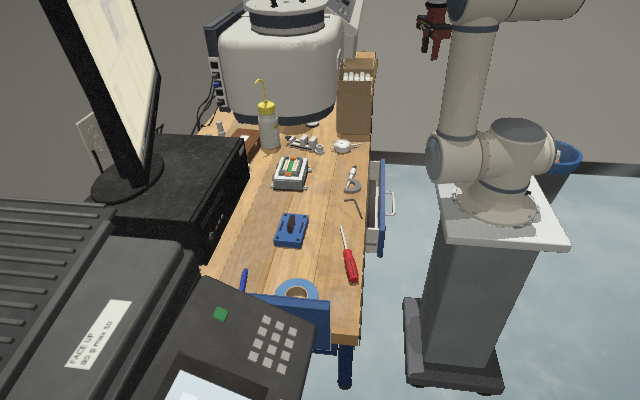

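The top view shows the blue cover at about (264,180) with its rib lengthwise along the image x axis. The box is at about (367,157), with orange clips near (343,155) and (391,153). The side view shows the cover at (291,230) and the box at (291,172).

```bash
cat >> h.py <<'E'
def ray(im,uv,z):
    K=np.array(im["camera_matrix"]);C=np.linalg.inv(im["view"])
    uv=np.atleast_2d(uv).astype(float)
    d=np.stack([(uv[:,0]-K[0,2])/K[0,0],-(uv[:,1]-K[1,2])/K[1,1],-np.ones(len(uv))],1)@C[:3,:3].T
    return C[:3,3]+d*((z-C[2,3])/d[:,2])[:,None]
def pix(im,p):
    K=np.array(im["camera_matrix"]);c=np.array(im["view"])@np.r_[p,1]
    return K[0,0]*c[0]/-c[2]+K[0,2], K[1,1]*-c[1]/-c[2]+K[1,2]
def rect(P):
    (c,s,a)=cv2.minAreaRect((P[:,:2]*1000).astype(np.float32))
    b=cv2.boxPoints((c,s,a));e=[b[1]-b[0],b[2]-b[1]];l=max(e,key=np.linalg.norm)
    return np.array(c)/1000,sorted(s),(np.degrees(np.arctan2(l[1],l[0]))+0)%180  # centre m, sizes mm, long-axis angle
def big(m,box):
    k=np.zeros_like(m);x0,y0,x1,y1=box;k[y0:y1,x0:x1]=m[y0:y1,x0:x1]
    cs,_=cv2.findContours(k,cv2.RETR_EXTERNAL,cv2.CHAIN_APPROX_NONE)
    return max(cs,key=cv2.contourArea)[:,0]
E
python3 - <<'E'
from h import *
for n,cb,bb in(("top",(225,150,305,210),(325,125,410,190)),("side",(260,200,320,260),(260,145,325,200))):
    im=dict(np.load(n+"0.npz"));f=im["frame"];hsv=cv2.cvtColor(f,cv2.COLOR_BGR2HSV);P=cloud(im)
    blue=cv2.inRange(hsv,(100,100,50),(130,255,255))
    c=big(blue,cb)
    if n=="top":print(n,"cover@.021",rect(ray(im,c,.021)))
    # depth based
    x0,y0,x1,y1=cb;Q=P[y0:y1,x0:x1].reshape(-1,3)
    for lo,hi,t in((.016,.028,"top"),(.04,.06,"rib")):
        q=Q[(Q[:,2]>lo)&(Q[:,2]<hi)];print(n,"cover depth",t,len(q),np.median(q[:,2]),rect(q))
    x0,y0,x1,y1=bb;Q=P[y0:y1,x0:x1].reshape(-1,3)
    for lo,hi,t in((.035,.046,"seat"),(.051,.062,"collar")):
        q=Q[(Q[:,2]>lo)&(Q[:,2]<hi)];print(n,"box depth",t,len(q),np.median(q[:,2]),rect(q))
    o=cv2.inRange(hsv,(5,140,110),(16,255,255));k=np.zeros_like(o);k[y0:y1,x0:x1]=o[y0:y1,x0:x1]
    N,_,st,ce=cv2.connectedComponentsWithStats(k)
    for i in range(1,N):
        if st[i,4]>4:print("orange",st[i],ce[i],ray(im,ce[i],.05)[0],P[int(ce[i][1]),int(ce[i][0])])
im=dict(np.load("top0.npz"));f=im["frame"]
cv2.imwrite("pics/z.png",np.hstack([cv2.resize(f[120:195,320:415],None,fx=4,fy=4,interpolation=2),cv2.resize(f[145:220,215:310],None,fx=4,fy=4,interpolation=2)]))
E
```

```text
top cover@.021 (array([0.54306213, 0.19159081]), [64.88681030273438, 101.42697143554688], np.float32(88.59706))
top cover depth top 1175 0.020320493215542967 (array([0.54658337, 0.19304443]), [70.16166687011719, 105.77290344238281], np.float32(88.23259))
top cover depth rib 97 0.043974286243860794 (array([0.54532397, 0.19196072]), [11.879021644592285, 42.1465950012207], np.float32(88.89405))
top box depth seat 1162 0.039759374781338175 (array([ 0.59385229, -0.05045578]), [85.24776458740234, 123.25359344482422], np.float32(91.001564))
top box depth collar 255 0.0530362608554974 (array([ 0.59357758, -0.05175071]), [58.4190673828125, 90.25672149658203], np.float32(91.225624))
orange [384 149   3   8  22] [385.  152.5] [ 0.59313749 -0.09212902  0.05      ] [ 0.59465292 -0.09236634  0.04885171]
orange [347 150   4   8  23] [348.47826087 153.65217391] [ 0.59248114 -0.0081541   0.05      ] [ 0.59370443 -0.00702264  0.05124733]
side cover depth top 689 0.020808702357934306 (array([0.54698517, 0.19438458]), [69.2593765258789, 109.429931640625], np.float32(88.54417))
side cover depth rib 64 0.0443950057204302 (array([0.54641467, 0.19478247]), [13.184159278869629, 43.55368423461914], np.float32(89.67079))
side box depth seat 386 0.04012196120741818 (array([ 0.5941709 , -0.04843555]), [85.26947021484375, 123.59294891357422], np.float32(90.760826))
side box depth collar 97 0.05359125566757739 (array([ 0.59381488, -0.048209  ]), [57.47175216674805, 89.07197570800781], np.float32(92.17346))
orange [290 157   6   4  18] [292.55555556 158.22222222] [ 0.59456813 -0.08714108  0.05      ] [ 0.59651439 -0.0881234   0.05008008]
orange [285 172   7   3  19] [287.68421053 173.05263158] [ 0.59338612 -0.00464297  0.05      ] [ 0.59560381 -0.00529831  0.04958768]
```

View pics/z.png

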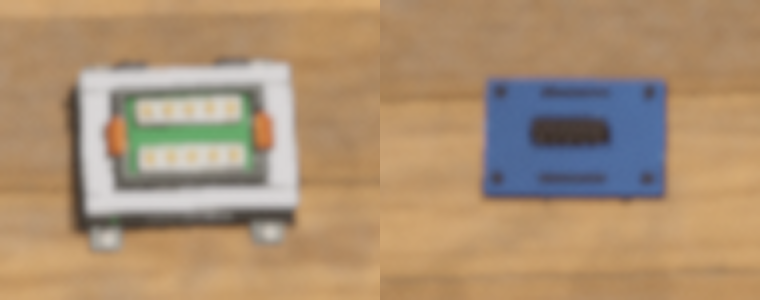

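Run:
```python
from h import *
a=np.concatenate([cloud(dict(np.load(n+"0.npz"))).reshape(-1,3) for n in("top","side")]);a=a[np.isfinite(a).all(1)]
a=a[a[:,2]>-.02]
print("rows x, cols y .5..-.8: max z cm")
ys=np.arange(.4,-.75,-.05)
print("      "+" ".join(f"{y*100:4.0f}" for y in ys))
for x in np.arange(.2,.85,.05):
    print(f"{x:.2f}",*[f"{(100*np.max(q,initial=-.09)):4.0f}" for y in ys for q in[a[(abs(a[:,0]-x)<.025)&(abs(a[:,1]-y)<.025)&(a[:,2]<.8),2]]])
q=a[(a[:,0]>.6)&(a[:,0]<.75)&(a[:,2]>.1)&(abs(a[:,1])<.2)];print("min x of tall",q[:,0].min(),np.percentile(q[:,0],2))
def Q(deg):p=np.radians(deg);return [0,np.cos(p),np.sin(p),0]
for f in(44.3,134.3,-45.7):
  for p in([.546,.193,.12],[.594,-.05,.12]):print(f,inverse_kinematics(p,Q(f)))
```

```text
rows x, cols y .5..-.8: max z cm
        40   35   30   25   20   15   10    5    0   -5  -10  -15  -20  -25  -30  -35  -40  -45  -50  -55  -60  -65  -70
0.20   -9   -9   -9   -9   -9   -9   22   58   59   58   -9   -9   -9   -9   -9   -9   -9   -9   34   41   40   35   -9
0.25   -9   -9   -9   -9   -9   -9   -9   -9   -9   -9   -9   -9   -9   -9   -9   -9   -9   -9   -9   -9   -9   -9   -9
0.30   -9   -9   -9   -9   -9   -9   -9   -9   -9   -9   -9   -9   -9   -9   -9   -9   -9   -9   -9   -9   -9   -9   -9
0.35    0    3    3    0    0    1    1    0    0    0    0    0    0    0    0   21   20   20   19   20   19   19   14
0.40    0    3    3    2    1    1    1    1    1    2    2    0    1    3    0   21   15   15   15   15   18   19   -9
0.45    3    3    0    0    0    1    0    0    1    0    1    0    3    3    2   21   15   15   15   15   19   19   30
0.50    3    3    0    2    2    2    0    0    0    1    0    0    3    3    0   21   28   33   33   33   33   33   33
0.55    3    3    1    3    5    5    0    0    6    6    6    1    4    4    0   30   33   41   41   41  
[... 217 characters left out ...]
3   41   41   41   42   -9   -9   -9
0.70    8   15   15   15   15   15   15   15   15   15    1    0   24   25   15   33   41   43   41   41   -9   -9   -9
0.75   59   48   31   15   15   15   15   15   15   15    5    5   24   24    4   33   41   41   41   41   -9   -9   -9
0.80   58   58   57   56   32   15   15   15   15   15    5    5    5    5    5   33   41   41   41   41   -9   -9   -9
min x of tall 0.7168212022754745 0.7184796480311769
44.3 [ 2.81026683e-01  4.12748147e-02  1.47822973e+00 -4.44089210e-16
  1.62208811e+00  3.05461292e-01]
44.3 [-1.41045437e-01  8.67074706e-02  1.43087379e+00 -4.44089210e-16
  1.62401139e+00 -1.16610828e-01]
134.3 None
134.3 None
-45.7 None
-45.7 None
```

```bash
cat >> h.py <<'E'
def Q(long_deg):
    p=np.radians(long_deg/2);return [0,np.cos(p),np.sin(p),0]
def show(t=""):
    s=state();print(t,round(s["time"],2),s["ee_pos"].round(4),"F",s["ft_force"].round(2),"M",s["moment"].round(2),"gap",round(s["finger_gap"],4),"ff",round(float(s["finger_force"]),1));return s
E
python3 - <<'E'
from h import *
move_l([.118,-.42,.38],.3);show()
q=state()["joint_pos"].copy();q[0]=.28;q[5]=.3;movej(q);show()
move_to([.546,.1935,.11],Q(88.6));s=show()
move_l([.546,.1935,.034],.06);show()
move_l([.546,.1935,.0305],.02);hold(.2);show()
im=get_image("side");cv2.imwrite("pics/s1.png",cv2.resize(im["frame"][180:280,230:350],None,fx=5,fy=5,interpolation=2))
E
```

```text
0.99 [ 0.1181 -0.4206  0.3783] F [-0.54 -0.77  0.25] M [-0.    0.02  0.  ] gap 0.0877 ff 0.0
 3.28 [0.4094 0.1524 0.3782] F [ 0.77  0.49 -0.37] M [-0.08 -0.08 -0.03] gap 0.0877 ff 0.0
 4.45 [0.5467 0.1935 0.112 ] F [-0.73 -0.11 -0.69] M [-0.06 -0.09  0.  ] gap 0.0879 ff 0.0
 5.87 [0.5463 0.1936 0.0346] F [-0.07  0.88  0.46] M [-0.03 -0.09  0.02] gap 0.0877 ff 0.0
 6.39 [0.546  0.1935 0.0305] F [-0.29 -0.01 -0.03] M [-0.04 -0.02  0.02] gap 0.0879 ff 0.0
```

View pics/s1.png

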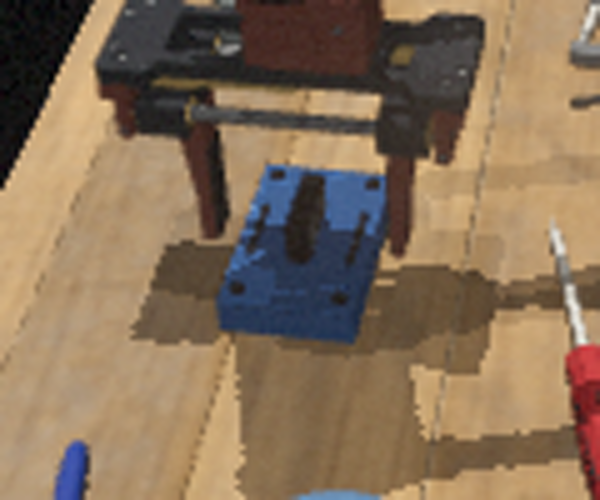

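The side crop shows the open fingers straddling the cover near mid-rib: tips at about (212,235) and (400,250), rib at (305,215). The tips are clear of the top, so I can close now.

Run:
```python
from h import *
close();show("closed")
p=state()["ee_pos"]
move_l([.546,.1935,.06],.06);show("lift")
move_l([.546,.1935,.13],.15)
move_to([.5937,-.0495,.13],Q(91.1));show()
move_l([.5937,-.0495,.105],.1);hold(.3);show("above")
for n,cb in(("top",(310,110,430,200)),("side",(240,120,345,215))):
    im=get_image(n);np.savez(n+"1.npz",**im);P=cloud(im)
    hsv=cv2.cvtColor(im["frame"],cv2.COLOR_BGR2HSV);m=cv2.inRange(hsv,(100,90,40),(130,255,255))>0
    x0,y0,x1,y1=cb;Q3=P[y0:y1,x0:x1][m[y0:y1,x0:x1]];z=Q3[:,2]
    print(n,len(z),np.nanpercentile(z,[5,25,50,75,95]).round(4))
    t=Q3[(z>.088)&(z<.104)];print(rect(t),"plane",np.linalg.lstsq(np.c_[t[:,:2]-t[:,:2].mean(0),np.ones(len(t))],t[:,2],rcond=None)[0].round(4))
    cv2.imwrite(f"pics/{n}1.png",cv2.resize(im["frame"][y0:y1,x0:x1],None,fx=5,fy=5,interpolation=2))
```

```text
closed 7.59 [0.546  0.1935 0.0305] F [ 0.11 -1.09 -0.3 ] M [ 0.   -0.15  0.02] gap 0.0122 ff 30.0
lift 8.23 [0.5461 0.1935 0.0602] F [-1.02 -1.36 -1.03] M [-0.02 -0.05  0.02] gap 0.0118 ff 30.0
 9.82 [ 0.5935 -0.0484  0.1294] F [ 0.35 -0.45 -1.34] M [-0.04 -0.05 -0.01] gap 0.012 ff 30.0
above 10.53 [ 0.594  -0.0495  0.1057] F [ 0.26  0.16 -0.27] M [-0.08 -0.01 -0.01] gap 0.0118 ff 30.0
top 71 [0.0933 0.0945 0.0954 0.0963 0.0981]
(array([ 0.57705353, -0.08171318]), [18.31537628173828, 37.18437194824219], np.float32(87.17596)) plane [-0.087  -0.0085  0.0953]
side 439 [0.0785 0.0893 0.095  0.0962 0.0974]
(array([ 0.5932243 , -0.04613543]), [67.73784637451172, 106.40572357177734], np.float32(91.1962)) plane [ 0.0162 -0.0256  0.095 ]
```

View pics/side1.png

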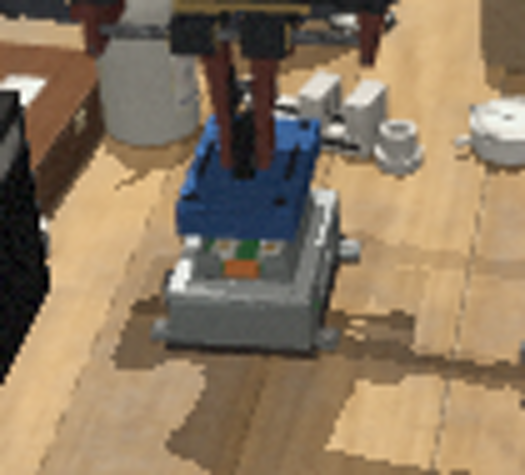

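The side view shows the cover level above the box at about (245,180), with the near clip visible at (241,268). By its numbers the cover sits about 2 mm too far towards +y. I'll correct by half of that, lower it to just above the collar and measure again.

```bash
cat > m.py <<'E'
from h import *
def blue(im,cb,zt):
    P=cloud(im);hsv=cv2.cvtColor(im["frame"],cv2.COLOR_BGR2HSV);m=cv2.inRange(hsv,(100,90,30),(130,255,255))>0
    x0,y0,x1,y1=cb;q=P[y0:y1,x0:x1][m[y0:y1,x0:x1]];return rect(q[abs(q[:,2]-zt)<.005])
def face(im,cb,y0,zlo,zhi):  # +y wall: x extent centre, y median
    P=cloud(im);a,b,c,d=cb;q=P[b:d,a:c].reshape(-1,3);q=q[(q[:,2]>zlo)&(q[:,2]<zhi)&(abs(q[:,1]-y0)<.006)]
    return len(q),np.median(q[:,1]),np.percentile(q[:,0],[2,98]),np.percentile(q[:,0],[2,98]).mean()
E
python3 - <<'E'
from m import *
s0=dict(np.load("side0.npz"));t0=dict(np.load("top0.npz"));s1=dict(np.load("side1.npz"))
print("s0",blue(s0,(260,200,320,260),.021),"t0",blue(t0,(225,150,305,210),.021))
move_l([.5944,-.0507,.0885],.05);hold(.3);s=show();zt=s["ee_pos"][2]-.0095
for n,cb in(("top",(310,110,430,200)),("side",(240,120,345,215))):
    im=get_image(n);np.savez(n+"2.npz",**im)
    x0,y0,x1,y1=cb;cv2.imwrite(f"pics/{n}2.png",cv2.resize(im["frame"][y0:y1,x0:x1],None,fx=5,fy=5,interpolation=2))
    if n=="side":
        print("now",blue(im,cb,zt),"cover face",face(im,cb,.003,.063,.074),"box face",face(im,cb,.017,.008,.034),"box face0",face(s0,(260,145,325,200),.017,.008,.034))
        print("cover face s0",face(s0,(260,200,320,260),.246,.004,.016))
E
python3 -c "
import cv2;a=cv2.imread('pics/top2.png');b=cv2.imread('pics/side2.png');cv2.imwrite('pics/c2.png',cv2.resize(cv2.vconcat([a[:, :525],b[:350]]),None,fx=.75,fy=.75))"
```

```text
s0 (array([0.5462348 , 0.19487534]), [67.63227081298828, 108.4525146484375], np.float32(88.65867)) t0 (array([0.54412671, 0.1919861 ]), [64.93754577636719, 102.88227844238281], np.float32(87.98984))
 11.41 [ 0.5946 -0.0507  0.0889] F [ 0.06 -0.18 -0.85] M [-0.05 -0.03 -0.05] gap 0.0115 ff 30.0
now (array([ 0.59378833, -0.04956812]), [67.39727020263672, 110.02129364013672], np.float32(91.03213)) cover face (78, np.float64(0.0017105065009366816), array([0.56083751, 0.719732  ]), np.float64(0.6402847543437511)) box face (130, np.float64(0.012331157751437005), array([0.55535906, 0.71977627]), np.float64(0.6375676665829151)) box face0 (119, np.float64(0.01244383702433327), array([0.55496988, 0.63321819]), np.float64(0.5940940338195989))
cover face s0 (99, np.float64(0.24575669208048934), array([0.51466995, 0.58150212]), np.float64(0.5480860340622133))
```

View pics/c2.png

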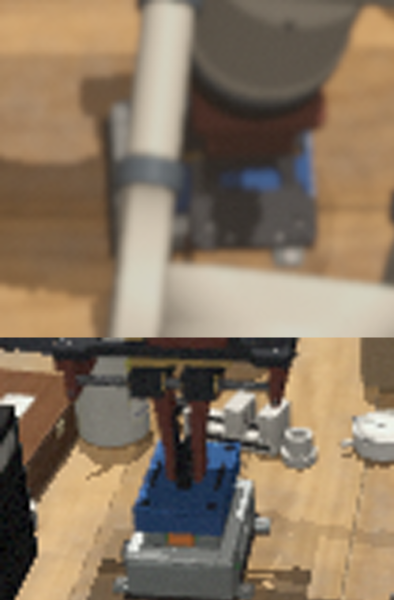

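The views show the cover squarely above the collar, near clip at (180,538). Cover and arm moved by the same amount, so the grip has not slipped. Next is a guarded descent that yields to side forces.

```bash
cat > desc.py <<'E'
from h import *
import sys
def descend(p,zend,fmax,step=.0005,log=4):
    p=np.array(p,float);i=0
    while p[2]>zend:
        p[2]-=step;move_l(p,.01);hold(.05)
        f=np.mean([state()["ft_force"]],0);s=state()
        if i%log==0 or f[2]>fmax:print(p.round(4),s["ee_pos"].round(4)[2],f.round(1),s["moment"].round(2))
        i+=1
        if f[2]>fmax:print("stop fz");break
        for k in(0,1):
            if abs(f[k])>2.5:p[k]+=np.sign(f[k])*.0002
    return p
E
python3 - <<'E'
from desc import *
move_l([.5945,-.0500,.087],.03);hold(.2);show()
p=descend([.5945,-.0500,.087],.0792,7,log=2)
hold(.2);show();np.save("p.npy",p)
E
```

```text
11.96 [ 0.5945 -0.05    0.087 ] F [-0.22  0.86 -0.92] M [-0.02 -0.08 -0.01] gap 0.0113 ff 30.0
[ 0.5945 -0.05    0.0865] 0.0865 [-0.6  0.9 -0.5] [-0.02 -0.04 -0.06]
[ 0.5945 -0.05    0.0855] 0.0855 [-0.4  0.  -0.6] [-0.04 -0.08  0.02]
[ 0.5945 -0.05    0.0845] 0.0845 [ 0.1  0.2 -1.1] [-0.05 -0.13  0.05]
[ 0.5945 -0.05    0.0835] 0.0834 [ 0.  -0.4 -0.1] [-0.08 -0.05 -0.02]
[ 0.5945 -0.05    0.0825] 0.0825 [ 0.6  0.2 -0.9] [-0.03 -0.1  -0.02]
[ 0.5945 -0.05    0.0815] 0.0815 [-0.5  0.4 -1.3] [-0.01 -0.07  0.01]
[ 0.5945 -0.05    0.0805] 0.0805 [-0.   0.5 -1. ] [-0.04 -0.08 -0.03]
[ 0.5945 -0.05    0.0795] 0.0796 [ 0.2 -1.  -0.8] [-0.24 -0.15 -0.01]
 16.96 [ 0.5946 -0.0502  0.0792] F [ 0.14 -1.85  1.01] M [-0.55 -0.08  0.03] gap 0.0117 ff 30.0
```

```bash
sed -i 's/>2.5/>1.5/' desc.py
python3 - <<'E'
from desc import *
p=np.load("p.npy");p[1]-=.0004
p=descend(p,.0728,28,log=1)
hold(.2);show();np.save("p.npy",p)
E
```

```text
[ 0.5945 -0.0504  0.0785] 0.0788 [ 0.1 -1.5  3.1] [-0.43 -0.11 -0.02]
[ 0.5945 -0.0506  0.078 ] 0.0786 [ 0.1 -1.1  5.7] [-0.22  0.03 -0.03]
[ 0.5945 -0.0506  0.0775] 0.0782 [-0.8 -1.   5.9] [-0.18  0.    0.04]
[ 0.5945 -0.0506  0.077 ] 0.0779 [ 0.2 -0.4  6.8] [-0.15  0.03 -0.01]
[ 0.5945 -0.0506  0.0765] 0.0776 [-0.  -1.   7.9] [-0.21  0.08  0.05]
[ 0.5945 -0.0506  0.076 ] 0.0773 [-0.8 -0.4  6.8] [-0.14  0.07  0.  ]
[ 0.5945 -0.0506  0.0755] 0.0769 [-0.5 -0.3  8.1] [-0.13  0.07 -0.02]
[ 0.5945 -0.0506  0.075 ] 0.0766 [-0.7 -0.6  8. ] [-0.12  0.12  0.02]
[ 0.5945 -0.0506  0.0745] 0.0763 [-1.2 -0.9  9.1] [-0.11  0.03  0.03]
[ 0.5945 -0.0506  0.074 ] 0.0759 [-1.1 -0.3  9.2] [-0.15  0.09 -0.04]
[ 0.5945 -0.0506  0.0735] 0.0756 [-1.5 -0.3 10. ] [-0.11  0.18 -0.06]
[ 0.5945 -0.0506  0.073 ] 0.0753 [-0.9  0.2 10.1] [-0.13  0.14  0.  ]
[ 0.5945 -0.0506  0.0725] 0.073 [ 2.7 -0.2 -1.8] [-0.16 -0.52  0.07]
 21.06 [ 0.5935 -0.0504  0.0708] F [-0.11 -0.22 -2.41] M [-0.14 -0.13 -0.01] gap 0.0115 ff 30.0
```

Both clips snapped: the force fell from 10 N to about -2 N and the cover dropped to home. Next I press it onto the seat, aiming for 12 N.

Run:
```python
from h import *
hold(.4);s=show("rest")
p=np.load("p.npy");p[2]=min(p[2],s["ee_pos"][2]+.0)
def F():
    v=[]
    for _ in range(5):hold(.03);v.append(state()["ft_force"])
    return np.mean(v,0)
for i in range(25):
    f=F();print(p[2].round(4),state()["ee_pos"].round(4),f.round(1))
    if f[2]>10.8:break
    p[2]-=.0004 if f[2]<8 else .0002
    move_l(p,.01)
hold(.5);print(F());show();np.save("p.npy",p)
```

```text
rest 21.46 [ 0.5936 -0.0504  0.0711] F [-0.62 -0.45 -9.55] M [0.09 0.04 0.03] gap 0.0117 ff 30.0
0.0711 [ 0.5936 -0.0504  0.0712] [ -0.7  -0.4 -10.4]
0.0707 [ 0.5949 -0.0507  0.071 ] [-1.4 -0.1 -6.4]
0.0703 [ 0.5951 -0.0506  0.0709] [-1.1 -0.2 -2.9]
0.0699 [ 0.5952 -0.0506  0.0706] [ 0.6 -0.1  0.1]
0.0695 [ 0.5952 -0.0506  0.0705] [-0.1  0.3  5. ]
0.0691 [ 0.5952 -0.0506  0.0705] [-0.3  0.5  7.6]
0.0687 [ 0.5953 -0.0506  0.0705] [-1.3  0.6  9. ]
0.0685 [ 0.5953 -0.0506  0.0705] [-2.1  0.3  9.8]
0.0683 [ 0.5952 -0.0506  0.0705] [-2.5  0.7 10.1]
0.0681 [ 0.5953 -0.0506  0.0705] [-3.2  1.1 11.4]
[-3.00103267  0.91227174 11.50348796]
 26.12 [ 0.5952 -0.0506  0.0705] F [-2.42  1.64 11.32] M [ 0.1   0.61 -0.03] gap 0.0122 ff 30.0
```

Run:
```python
from m import *
p=np.load("p.npy");p[0]-=.0006;p[2]-=.0001
move_l(p,.01);hold(.6)
v=[]
for _ in range(10):hold(.05);v.append(state()["ft_force"])
print(np.mean(v,0),np.std(v,0));show();np.save("p.npy",p)
im=get_image("side");cb=(240,120,345,215)
x0,y0,x1,y1=cb;cv2.imwrite("pics/s3.png",cv2.resize(im["frame"][y0:y1,x0:x1],None,fx=5,fy=5,interpolation=2))
P=cloud(im);q=P[y0:y1,x0:x1][cv2.inRange(cv2.cvtColor(im["frame"],cv2.COLOR_BGR2HSV),(100,90,30),(130,255,255))[y0:y1,x0:x1]>0]
t=q[abs(q[:,2]-.061)<.004];print(blue(im,cb,.061),np.median(t[:,2]),"slopes",np.linalg.lstsq(np.c_[t[:,:2]-t[:,:2].mean(0),np.ones(len(t))],t[:,2],rcond=None)[0])
```

```text
[-0.35420693  1.02939253 10.35222881] [0.65813278 0.52211196 0.38909658]
 27.48 [ 0.5952 -0.0506  0.0705] F [-0.1   1.75 10.66] M [ 0.13  0.25 -0.02] gap 0.0118 ff 30.0
(array([ 0.59462341, -0.04622792]), [68.98749542236328, 105.50603485107422], np.float32(89.48637)) 0.06078670452683743 slopes [ 0.00807604 -0.00499303  0.06062838]
```

View pics/s3.png

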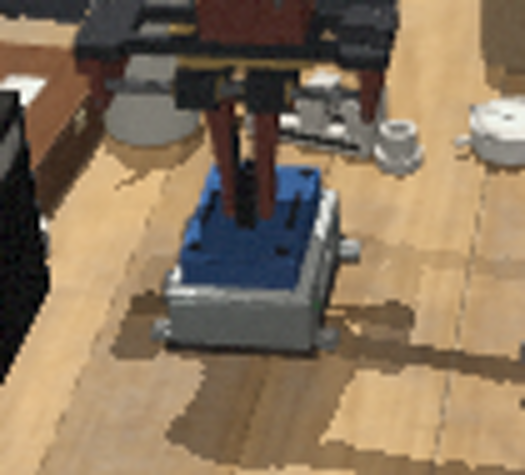

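The cover sits flat on the seat, with its front rim at about (240,285) against the grey box. It is level and its top is at 0.061 m, which is the home height. I'll trim the push to 12 N and hand in.

Run:
```python
from h import *
p=np.load("p.npy")
for i in range(8):
    v=[]
    for _ in range(10):hold(.04);v.append(state()["ft_force"])
    f=np.mean(v,0);print(p.round(4),f.round(2))
    if 11.4<f[2]<12.6:break
    p[2]-=np.clip((12-f[2])*.00015,-.0003,.0003);move_l(p,.01);hold(.3)
hold(.5);show();job_done()
```

```text
[ 0.5941 -0.0506  0.068 ] [-0.36  0.56 10.17]
[ 0.5941 -0.0506  0.0677] [-0.89  0.84 11.49]
 29.41 [ 0.5953 -0.0507  0.0705] F [-0.79  0.97 10.79] M [ 0.08  0.37 -0.  ] gap 0.0121 ff 30.0
the job is handed in; nothing more can be done
```

The cover is home and level on the seat. Both clips appear to have snapped, judging by the force drop and the 0.0705 m stop. I handed in at 29.4 s still gripping it and pressing about 11.5 N at the wrist (last sample 10.8 N), plus the cover's own 1.2 N; I did not re-measure the other objects.

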